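# Close the pull latch of a tube-welding jig

## Task

Close the pull latch on the welding jig so that its sliding jaw clamps the square tube: hook the bail's crossbar over the yellow keeper and in under its lip, then swing the red handle over past centre and down onto its rubber buffer. Bed the handle on the buffer with a steady press of about 13 newtons, never more than 20, then let go; do not push hard on the keeper itself, and leave the things lying about undisturbed.

Things in the scene. Friction and masses are not known exactly. Their poses are not given: they have to be found in the camera images.
- jig: Welding jig: dark steel plate 150 x 360 x 12 mm on the table; origin under its centre. Local z up, y along the plate from latch to keeper, x across; the latch moves in the plane x = 0. A blue fence and an aluminium square tube (tops 50 and 48 mm above the table) cross the plate between latch and keeper.
- pivot (a point): Handle pivot of the latch, on the jig, 75 mm above the table, at jig x 0, y -30 mm; axes as the jig's. Two steel cheeks stand there, 38 mm over their outsides, tops 86 mm above the table.
- lever (a joint): Handle angle (rad): 0 level, pointing to jig -y; grows as it rises (1.57 upright, more leans to the keeper); range -0.25 to 2.2. Stays where left (friction 0.1 N m). With the bail hooked it begins to pull at about 1.15, needs up to about 9 N at mid-grip, passes centre at about 0.25; friction can hold it from about 0.4 to 0.1, so push it on down to the buffer.
- buffer_foot (a point): Foot, on the jig plate's top, of the post that carries the buffer: a firm black rubber stop 18 mm across under the lever, 50 mm from the pivot. The post is screwed to a different height each time: the lever meets the buffer somewhere between -0.04 and 0.10 rad, which must be felt. It gives little: pressed at mid-grip, a fraction of a millimetre per newton.
- grip: Red round handle grip, 16 mm thick, 60 mm long; origin at its middle, on its axis, 90 mm from the handle pivot. Local -y points along the handle to its free end; it turns with the handle.
- pin (a point): Hinge pin of the bail, on the lever 25 mm from the handle pivot, 0.2 rad below the handle's line: with the handle level it is at jig y -24.5, z -5 mm from the pivot.
- knob: Black ball knob, 20 mm across, by which the bail can be held; origin at its centre. Fixed to the bail by a thin stem, 16 mm beyond (+y) and 28 mm above (+z) the crossbar in the bail's axes: y from hinge pin to crossbar, z up when the bail lies level, x as the jig's. A ball turns easily in a grip.
- bar (a point): Middle of the bail's crossbar (steel rod 8 mm thick, 56 mm along x), on its axis, axes as the knob's. The bail is a steel U, 63 mm over its legs; the crossbar is 140 mm from the pin. The bail stays where left (friction 0.09 N m) and turns along with the lever unless held: it climbs off the keeper if not drawn in under the lip.
- keeper: Yellow keeper on the sliding jaw, 24 mm wide. Origin: the seat, where the bar's axis lies when hooked; 66 mm above the table, 124.3 mm along y from the pivot with the jaw open; axes as the jig's. Wall face at y -4 mm, floor top at z -6 reaching to y +10, lip underside at z +7, top +13, reaching to y +2; open to +y. The bar comes down past the lip (axis at y +6 or more), then is drawn to -y.
- jaw (a joint): Travel of the jaw with the keeper (m): 0 open, grows as the latch draws it to jig -y; 8 to 10 mm when latched. Return spring: 13 N at 0, plus 4.5 N per mm.
- nut: Loose steel nut, 22 mm across, 10 mm high, on the jig plate; origin under it. Leave alone.
- offcut: Loose aluminium offcut, 30 x 50 x 8 mm, on the jig plate; origin under it. Leave alone.
- hammer: Loose hammer lying on the table. Leave alone.
- wrench: Loose wrench lying on the table. Leave alone.
- screwdriver: Loose screwdriver lying on the table. Leave alone.
- spray: Spray can, 60 mm across, 190 mm tall; origin under it. Leave alone.
- tape: Yellow tape roll, 100 mm across, 25 mm high; origin under it. Leave alone.

How it is judged:
By the outcome, as a careful person would: the job done as asked, in the order asked, and still so for the second after the job is handed in, with the robot touching nothing.
It also fails if it takes over 72 s, if anything falls off the work surface, if the arm or the gripper's body presses on something with over 40 N, if the wrist force passes 120 N, or if a joint passes its speed limit or range.

## Robot

A 6-joint arm with a two-finger parallel gripper is mounted at the origin on the work surface. World frame = base frame: x ahead of the robot, y to its left, z up, the work surface at z = 0. Lengths are in m, angles in degrees, forces in N, time in s.
With the tool pointing down it reaches from about 0.4 to 0.825 m from the base axis. Payload 7 kg.
Tool frame: the origin (TCP) lies between the finger pads; the fingertips stand 19 mm ahead of it and the grasp point (between the pads) is the TCP; x points along the fingers, y is the direction in which the jaws open and shut, and the axes are right-handed (so a half turn about x gives the same grasp; the last joint's range is limited). The gripper opens to 88 mm and grips with 3 to 60 N. Pads are 19 mm wide; open, the fingers measure 130 mm over their backs; the gripper's body (78 mm by 193 mm) begins 47 mm behind the grasp point.
Start: joints at [-47.206, 20.546, 0.682, 0, -70.136, -16.507], TCP at [0.299, -0.605, 0.246] pointing down, gripper open.
Joint ranges: [-176.03, 176.03], [-82.01, 121.73], [-58.28, 71.71], [-173.87, 95.51], [-174.79, -0.11], [-173.66, 173.66]. Speed limits (degrees/s): [136.94, 136.94, 172.46, 180, 180, 180].

## Interface

Orientations are given as [roll, pitch, yaw] about the fixed x, y, z axes, in that order (R = Rz(yaw) Ry(pitch) Rx(roll)).
In Python, from plant import r gives the robot as it stands.
- The arm moves only by the tool send_rows, never from a script. Its argument "plan" is a list of rows, each a list of 2 entries, a list of its own where there are three numbers: the shift along the tool's x, y, z scaled (see below), then the turn, a rotation vector about the tool's x, y, z scaled (see below). A call has exactly 5 rows; each row is the pose to reach, as a shift and turn from the pose measured when the call began, along the tool's axes at that moment; what a row does not reach only later rows make up. The controller multiplies each number of a shift by 0.15 m and each number of a turn by pi/4 rad. A row lasts 1/10 s, in which the tool goes at most 50 mm and 8.59 degrees, less where a joint would pass 70% of its speed; a pose out of reach is approached as far as the arm can. A call with a number of a shift or a turn outside -1 to 1 is refused whole. A call with a gripper value outside its range is refused whole. "jaw" is the opening, from -1 (shut) to 1 (fully open), so that 0 is half open, set as the call begins (left out, the last holds). The fingers move at their own pace and stop on an object; "force" is the grip in N (left out, the last holds). Time passes only in rows, so rows that repeat a pose let the fingers close, or fill a call up. It gives the time, the measured TCP pose, the force and the opening at its end, in the units of the state.
- r.get_state(): the state, without advancing time (a new reading comes with each control period).
- r.capture(name): name is "scene" or "top"; returns a dict with "color" (400x640x3 uint8, red, green, blue), "range_z" (400x640 float32, m along the optical axis (not along the pixel's ray), 0 where there is no reading), "mtx" (3x3 intrinsics, pixels), "pose" (4x4, takes a point from camera to world coordinates). Camera axes: x right, y down, z forward; pixel columns grow to the right and rows downward; lengths in m; the calibration is good to about 2 mm. A picture is of the moment at which its call begins.
- r.close_job(): hands the job in, once; it reports no verdict.
Trained networks look in a picture, given as the dict that the camera call returned (one of the last four; its "shot" number tells which), for a name from the list of things; names that differ only in an ending like _2 or _b are one class to them, and where a whole thing is asked for, a point or a joint stands for the part that bears it (a point fixed in the world has none). Each returns a list of dicts, best first, with "score" (0 to 1); they miss things now and then, are a little off and sometimes report something else, mostly with a low value. They report only what shows in the picture. A call takes as long as a camera call.
- r.find_in(picture, target): "uv" ([column, row] in pixels, amid what is visible of it).
- r.trace(picture, target): "mask" (400x640 bool, what is visible of it) and "uv" ([column, row] in pixels, amid what is visible of it).
The state is a dict: "time_s": time; "joints": joint angles; "qd": joint speeds; "joint_torque": joint torques, N m; "tcp_pos": TCP position; "eef_rot": TCP orientation; "contact_force": force on the tool from outside, world axes, zero at the start; "moment": the same for the moment, N m; "gripper_width": finger opening in m.
Only numpy, scipy, OpenCV 4.12 (cv2) and the standard library are available. Lean on these libraries where they do the work, as an engineer would, in place of code of your own. Each camera call takes 0.05 s, during which the arm holds its last target. There are 200 camera calls.

## Working session

There is one attempt and no reset: what is moved stays moved. The work goes in short steps, Python scripts to look and compute and a tool call to move; the robot and the scene stay as the last step left them, time stands still between calls to the robot, and variables do not carry over. Pictures are saved under pics/ and viewed, about 8 in all and at most 12, crops included, and the job is handed in when it is done.

Besides the shell and the picture viewer there is one more tool, called after "Request:" as name([rows], argument=value, ...), one row to a line, values as JSON. send_rows: Moves the arm, as the interface text tells. Its arguments: {"type":"object","properties":{"plan":{"type":"array"},"jaw":{"type":"number"},"force":{"type":"number"}},"required":["plan"]}

```bash
ls; mkdir -p pics; cat > h.py <<'E'
import numpy as np, cv2
from scipy.spatial.transform import Rotation as R
from plant import r
def pts(c,mask):
    z=c["range_z"];v,u=np.nonzero(mask&(z>0));d=z[v,u];K=c["mtx"]
    P=np.c_[(u-K[0,2])*d/K[0,0],(v-K[1,2])*d/K[1,1],d,np.ones(len(d))]
    return (P@np.array(c["pose"]).T)[:,:3]
def save(c,n,crop=None,s=1):
    im=c["color"][:,:,::-1]
    if crop: u0,v0,u1,v1=crop; im=im[v0:v1,u0:u1]
    cv2.imwrite("pics/"+n,cv2.resize(im,None,fx=s,fy=s,interpolation=cv2.INTER_CUBIC))
def proj(c,p):
    q=np.linalg.inv(c["pose"])@np.r_[p,1]; q=c["mtx"]@q[:3]; return q[:2]/q[2]
E
python3 - <<'E'
from h import *
print(r.get_state())
for n in("top","scene"):
    c=r.capture(n);save(c,n+"0.png");print(n,c["mtx"].tolist(),np.round(c["pose"],3).tolist())
    for t in("jig","grip","knob","bar","keeper","buffer_foot","pivot","nut","offcut","hammer","wrench","screwdriver","spray","tape"):
        for o in r.trace(c,t)[:2]:
            p=pts(c,o["mask"])
            print(t,round(o["score"],2),np.round(o["uv"]),o["mask"].sum(),np.round(np.median(p,0),3) if len(p) else None,np.round(p.min(0),3),np.round(p.max(0),3))
E
```

```text
pics
{'time_s': 0.0, 'joints': array([-4.72031756e+01,  2.05938806e+01,  6.34623514e-01, -1.94771802e-02,
       -7.01362476e+01, -1.65088335e+01]), 'qd': array([-0.01640683, -0.0048953 ,  0.01490853,  0.04143705,  0.05540393,
       -0.06194197]), 'joint_torque': array([-1.61707278e-03, -5.82711732e+01,  2.93049073e+01,  6.99695528e+00,
        6.77060147e-03, -2.00475574e-04]), 'tcp_pos': array([ 0.29874401, -0.60478874,  0.24460354]), 'eef_rot': array([ 95.65755755,  89.90275538, 121.93891516]), 'contact_force': array([-0.64221406, -0.18038039,  0.13697196]), 'moment': array([ 0.01820367,  0.06478225, -0.00967886]), 'gripper_width': 0.08779609666553637}
top [[470.2971686395675, 0.0, 318.2511795510254], [0.0, 470.2971686395675, 197.45062009869798], [0.0, 0.0, 1.0]] [[-0.022, -0.993, 0.119, 0.332], [-1.0, 0.021, -0.012, 0.002], [0.009, -0.12, -0.993, 1.429], [0.0, 0.0, 0.0, 1.0]]
jig 0.7 [290. 191.] 6220 [0.527 0.061 0.014] [ 0.401 -0.133 -0.007] [0.66  0.234 0.224]
grip 0.72 [268. 183.] 44 [0.533 0.131 0.075] [0.514 0.124 0.057] [0.544 0.15  0.181]
grip 0.5 [310. 180.] 46 [0.526 0.
[... 2514 characters left out ...]
0.486 -0.002] [ 0.528 -0.327  0.013]
offcut 0.71 [306. 201.] 127 [ 0.48  -0.035  0.02 ] [ 0.463 -0.056  0.015] [ 0.52  -0.008  0.067]
hammer 0.75 [478. 206.] 810 [0.472 0.475 0.023] [ 0.386  0.315 -0.002] [0.619 0.557 0.177]
wrench 0.71 [184. 205.] 350 [ 0.477 -0.4    0.007] [ 0.42  -0.49  -0.003] [ 0.53  -0.325  0.013]
wrench 0.38 [165. 256.] 486 [ 0.647 -0.413  0.02 ] [ 0.615 -0.545 -0.006] [ 0.673 -0.348  0.029]
screwdriver 0.71 [169. 256.] 369 [ 0.646 -0.4    0.022] [ 0.622 -0.539  0.004] [ 0.671 -0.348  0.029]
spray 0.58 [455. 237.] 1404 [0.651 0.341 0.141] [ 0.511  0.32  -0.003] [0.664 0.469 0.194]
tape 0.79 [465. 169.] 588 [0.356 0.443 0.022] [ 0.285  0.391 -0.003] [0.406 0.506 0.031]
```

```bash
python3 - <<'E'
import cv2
for n,b in(("top",(230,120,360,260)),("scene",(260,140,420,300))):
    im=cv2.imread(f"pics/{n}0.png");u0,v0,u1,v1=b
    im=cv2.resize(im[v0:v1,u0:u1],None,fx=3,fy=3.5 if 0 else 3,interpolation=cv2.INTER_CUBIC);cv2.imwrite(f"pics/{n}0c.png",im)
a=cv2.imread("pics/top0c.png");b=cv2.imread("pics/scene0c.png")
s=cv2.resize(a,(370,400));t=cv2.resize(b,(420,420));H=420
s=cv2.copyMakeBorder(s,0,20,0,0,cv2.BORDER_CONSTANT)
cv2.imwrite("pics/both0.png",cv2.hconcat([s,t]))
E
```

```text
(no output)
```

View pics/both0.png

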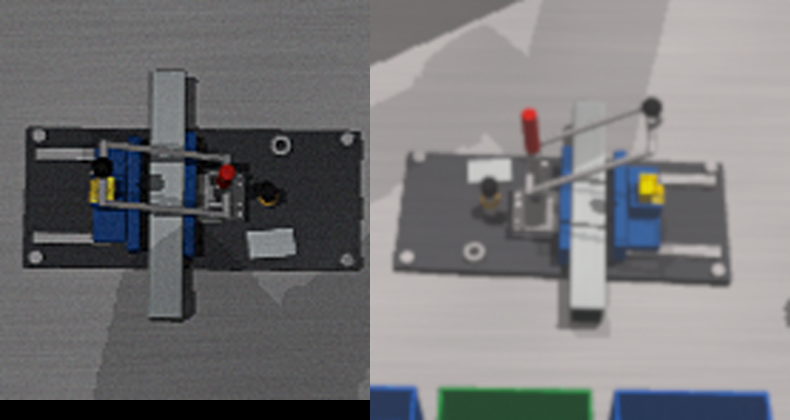

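View pics/scene0.png

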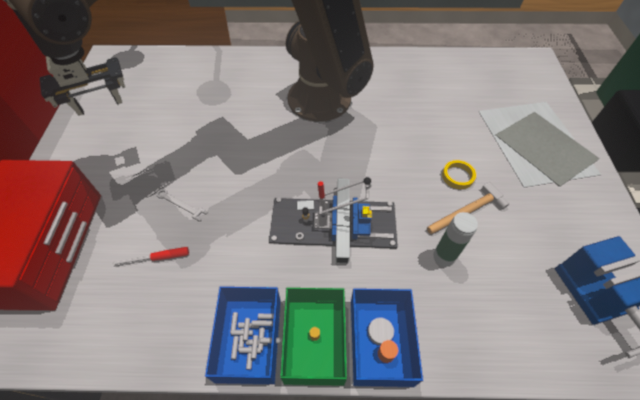

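The handle stands upright (red tip at about 321,183 in scene0). The bail is raised with its knob at 367,182 and the yellow keeper is at 367,213. The jig's long axis lies nearly along world y. Next I'll fit the positions precisely.

```bash
cat >> h.py <<'E'
def hsv(c): return [x.astype(int) for x in cv2.split(cv2.cvtColor(c["color"],cv2.COLOR_RGB2HSV))]
def tops():
    out={}
    for n in("top","scene"):
        c=r.capture(n);h,s,v=hsv(c);H,W=h.shape
        P=np.zeros((H,W,3));full=np.ones((H,W),bool)
        z=c["range_z"];u,w=np.meshgrid(range(W),range(H));K=c["mtx"]
        Q=np.stack([(u-K[0,2])*z/K[0,0],(w-K[1,2])*z/K[1,1],z,np.ones_like(z)],-1)
        out[n]=(c,h,s,v,(Q@np.array(c["pose"]).T)[...,:3],z>0)
    return out
E
python3 - <<'E'
from h import *
for n,(c,h,s,v,P,ok) in tops().items():
    X,Y,Z=P[...,0],P[...,1],P[...,2]
    box=ok&(X>.38)&(X<.68)&(Y>-.16)&(Y<.26)
    pl=box&(Z>.006)&(Z<.017)&(v<130)
    pl=cv2.morphologyEx(pl.astype(np.uint8),cv2.MORPH_OPEN,np.ones((3,3)))>0
    a=P[pl][:,:2].astype(np.float32)
    print(n,"plate",cv2.minAreaRect(a*1000),np.median(P[pl][:,2]),pl.sum())
    red=box&(s>150)&((h<8)|(h>172))&(Z>.08)
    a=P[red];print("red",len(a),np.round(np.median(a,0),4),np.round(np.percentile(a,[5,95],0),3).tolist())
    for lo,hi in((.13,.15),(.15,.17),(.17,.19),(.19,.2)):
        b=a[(a[:,2]>lo)&(a[:,2]<hi)]
        if len(b):print("  ",lo,len(b),np.round(b.mean(0),4))
    ye=box&(s>150)&(h>20)&(h<35)&(Z>.05)&(Y>.1)
    a=P[ye];print("yel",len(a),np.round(np.median(a,0),4),np.round(np.percentile(a,[5,95],0),3).tolist())
    kn=box&(v<70)&(Z>.195)&(Y>.09)
    a=P[kn];print("knob",len(a),np.round(np.median(a,0),4),np.round(np.percentile(a,[5,95],0),3).tolist(),a[:,2].max())
    print("  uv",np.argwhere(kn).mean(0))
    tu=box&(Z>.043)&(Z<.053)&(s<60)&(v>100)
    a=P[tu];print("tube",cv2.minAreaRect(a[:,:2].astype(np.float32)*1000))
    if n=="scene":
        # sphere fit with known radius
        from scipy.optimize import least_squares
        a=P[kn]; print("sph",np.round(least_squares(lambda q:np.linalg.norm(a-q,axis=1)-.01,a.mean(0)-[0,0,.01],loss="soft_l1",f_scale=.002).x,4))
E
```

```text
top plate ((530.1824951171875, 48.59483337402344), (358.46966552734375, 151.05438232421875), 88.23114013671875) 0.011434770866993516 2803
red 42 [0.5255 0.0112 0.1945] [[0.521, 0.003, 0.149], [0.533, 0.02, 0.199]]
   0.13 3 [0.5216 0.0142 0.1471]
   0.15 6 [0.5235 0.0149 0.1627]
   0.17 4 [0.5231 0.0145 0.1788]
   0.19 27 [0.5276 0.0095 0.1951]
yel 37 [0.5335 0.1309 0.076 ] [[0.523, 0.126, 0.056], [0.543, 0.151, 0.105]]
knob 47 [0.5312 0.1227 0.2158] [[0.524, 0.115, 0.211], [0.54, 0.131, 0.221]] 0.22430598628563492
  uv [178.29787234 265.70212766]
tube ((531.7682495117188, 73.83846282958984), (33.92771911621094, 255.21157836914062), 88.41117095947266)
scene plate ((530.2088623046875, 47.894500732421875), (358.5614929199219, 153.8094482421875), 88.75357055664062) 0.011995339528868942 3068
red 25 [0.532  0.0093 0.194 ] [[0.525, 0.004, 0.169], [0.536, 0.014, 0.197]]
   0.15 2 [0.5354 0.0145 0.165 ]
   0.17 1 [0.5357 0.0144 0.1764]
   0.19 22 [0.5298 0.0094 0.1943]
yel 73 [0.5348 0.1375 0.0781] [[0.522, 0.127, 0.058], [0.544, 0.151, 0.082]]
knob 29 [0.5359 0.1233 0.2182] [[0.531, 0.117, 0.213], [0.54, 0.128, 0.222]] 0.2234632839682429
  uv [180.5862069  366.86206897]
tube ((529.1804809570312, 68.3203125), (77.2240982055664, 260.32342529296875), 81.10983276367188)
sph [0.5302 0.1249 0.2116]
```

```bash
cat >> h.py <<'E'
from scipy.optimize import fsolve
yaw=np.radians(-1.6)
PIV=np.array([.5294,.0182,.075]);JY=np.array([-np.sin(yaw),np.cos(yaw),0]);JX=np.array([np.cos(yaw),np.sin(yaw),0]);ZZ=np.array([0,0,1.])
W=lambda y,z,x=0:PIV+JX*x/1e3+JY*y/1e3+ZZ*z/1e3     # jig-plane mm from pivot -> world
J=lambda p:np.array([(p-PIV)@JY,(p-PIV)@ZZ,(p-PIV)@JX])*1e3
pin=lambda th:25*np.array([-np.cos(th-.2),np.sin(th-.2)])
rot=lambda a,y,z:np.array([y*np.cos(a)-z*np.sin(a),y*np.sin(a)+z*np.cos(a)])
knob=lambda th,ph:pin(th)+rot(ph,156,28)
bar=lambda th,ph:pin(th)+rot(ph,140,0)
SEAT=np.array([124.3,-9.])
def forbar(b,g=(1.5,0.)): # (th,ph) placing bar at b mm from seat
    return fsolve(lambda q:bar(*q)-SEAT-b,g)
def forknob(k,g=(1.5,0.)): return fsolve(lambda q:knob(*q)-k,g)
def tool(a,flip=1): # approach dir tilted by a rad from down towards -JY; tool y along +-JX
    x=-ZZ*np.cos(a)-JY*np.sin(a);y=JX*flip
    return R.from_matrix(np.c_[x,y,np.cross(x,y)])
def cur():
    s=r.get_state();return s,np.array(s["tcp_pos"]),R.from_euler("xyz",s["eef_rot"],degrees=True)
def goto(p,Rt):
    s,t,Rc=cur();print("shift",np.round(Rc.inv().apply(p-t)/.15,3),"turn",np.round((Rc.inv()*Rt).as_rotvec()/(np.pi/4),3))
E
python3 - <<'E'
from h import *
s,t,Rc=cur();print(Rc.as_matrix().round(3).tolist())
print(J(np.array([.5315,.1245,.2112])),forknob([106.3,136.2],(1.5,.6)))
for f in(1,-1):goto(W(106.3,230),tool(0,f))
for b in((16,60),(12,30),(10,22),(8.5,12),(7.5,0),(4,0),(1,0),(0,0)):
    q=forbar(b);print(b,q.round(3),knob(*q).round(1),W(*knob(*q)).round(4))
E
```

```text
[[0.0, -0.443, 0.897], [-0.0, 0.897, 0.443], [-1.0, -0.0, 0.0]]
[106.31719067 136.2         -0.86888895] [1.53134321 0.60639227]
shift [-0.396  3.672  3.55 ] turn [2.62 0.   0.  ]
shift [-0.396  3.672  3.55 ] turn [-1.38 -0.    0.  ]
(16, 60) [1.882 0.188] [150.8  81.5] [0.5336 0.1689 0.1565]
(12, 30) [ 1.624 -0.027] [153.   48.6] [0.5337 0.1712 0.1236]
(10, 22) [ 1.56  -0.082] [152.5  39.6] [0.5337 0.1707 0.1146]
(8.5, 12) [ 1.547 -0.153] [152.9  28.2] [0.5337 0.171  0.1032]
(7.5, 0) [ 1.606 -0.243] [154.1  14.3] [0.5337 0.1722 0.0893]
(4, 0) [ 1.453 -0.236] [150.4  14.5] [0.5336 0.1685 0.0895]
(1, 0) [ 1.309 -0.226] [147.2  14.7] [0.5335 0.1653 0.0897]
(0, 0) [ 1.258 -0.222] [146.1  14.8] [0.5335 0.1642 0.0898]
```

Request:
send_rows([
  [[-0.4, 0.9, 0.9], [-0.69, 0, 0]],
  [[-0.4, 0.9, 0.9], [-0.69, 0, 0]],
  [[-0.4, 0.9, 0.9], [-0.69, 0, 0]],
  [[-0.4, 0.9, 0.9], [-0.69, 0, 0]],
  [[-0.4, 0.9, 0.9], [-0.69, 0, 0]],
], jaw=0.2, force=15)

```text
time_s: 2.1
tcp_pos: [0.3622, -0.4211, 0.3089]
eef_rot: [-86.0, 89.7, -28.2]
contact_force: [-0.6, -1.0, 0.8]
gripper_width: 0.0551
```

Request:
send_rows([
  [[0, 0.3, 1.0], [-0.69, 0, 0]],
  [[0, 0.3, 1.0], [-0.69, 0, 0]],
  [[0, 0.3, 1.0], [-0.69, 0, 0]],
  [[0, 0.3, 1.0], [-0.69, 0, 0]],
  [[0, 0.3, 1.0], [-0.69, 0, 0]],
])

```text
time_s: 2.6
tcp_pos: [0.4048, -0.2688, 0.3092]
eef_rot: [-113.1, 89.6, -24.0]
contact_force: [0.6, -0.6, 1.3]
gripper_width: 0.0525
```

Request:
send_rows([
  [[0, -0.43, 1.0], [0, 0, 0]],
  [[0, -0.43, 1.0], [0, 0, 0]],
  [[0, -0.43, 1.0], [0, 0, 0]],
  [[0, -0.43, 1.0], [0, 0, 0]],
  [[0, -0.43, 1.0], [0, 0, 0]],
])

```text
time_s: 3.1
tcp_pos: [0.4724, -0.119, 0.3089]
eef_rot: [-117.0, 89.7, -27.9]
contact_force: [-0.3, 0.5, 0.2]
gripper_width: 0.0526
```

```bash
python3 - <<'E'
from h import *
s,t,_=cur();print(t,s["time_s"],s["gripper_width"],s["joints"].round(1),s["contact_force"])
goto(W(106.3,225),tool(0,-1))
E
```

```text
[ 0.47241914 -0.11898496  0.30885301] 3.1 0.052639309227266354 [  9.2   0.1 -16.6   0.2 -73.  -10.2] [-0.25587367  0.49132691  0.21440965]
shift [ 0.057 -0.373  1.629] turn [ 0.015 -0.003  0.007]
```

Request:
send_rows([
  [[0.05, -0.19, 0.82], [0.015, 0, 0]],
  [[0.05, -0.19, 0.82], [0.015, 0, 0]],
  [[0.05, -0.19, 0.82], [0.015, 0, 0]],
  [[0.05, -0.19, 0.82], [0.015, 0, 0]],
  [[0.05, -0.19, 0.82], [0.015, 0, 0]],
])

```text
time_s: 3.6
tcp_pos: [0.503, 0.0026, 0.3008]
eef_rot: [-125.3, 89.7, -36.9]
contact_force: [-0.8, 0.6, -0.3]
gripper_width: 0.0526
```

Request:
send_rows([
  [[0, -0.18, 0.81], [0, 0, 0]],
  [[0, -0.18, 0.81], [0, 0, 0]],
  [[0, -0.18, 0.81], [0, 0, 0]],
  [[0, -0.18, 0.81], [0, 0, 0]],
  [[0, -0.18, 0.81], [0, 0, 0]],
])

```text
time_s: 4.1
tcp_pos: [0.5337, 0.122, 0.3003]
eef_rot: [-135.0, 89.7, -46.8]
contact_force: [-1.0, -0.0, -0.2]
gripper_width: 0.0525
```

```bash
python3 - <<'E'
from h import *
s,t,_=cur();print(t,J(t),s["time_s"],s["joints"].round(1))
goto(W(106.3,141),tool(0,-1))
c=r.capture("scene");save(c,"s1.png",(280,120,440,260),4)
E
```

```text
[0.53365169 0.12195458 0.30030204] [103.83284073 225.30203532   1.35303389] 4.1 [ 33.6   6.6 -10.8   0.3 -72.6 -35.5]
shift [0.562 0.011 0.019] turn [-0.004 -0.005  0.005]
```

View pics/s1.png

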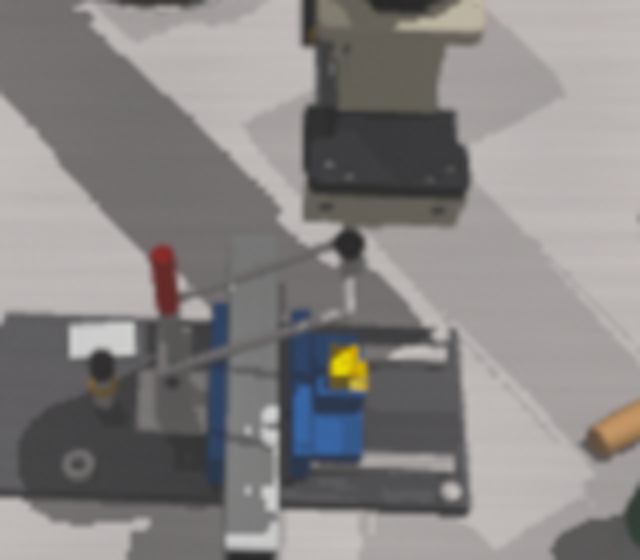

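The open gripper is above the knob (350,243 in the crop) with the bail and handle unchanged. Now I'll descend.

Request:
send_rows([
  [[0.2, 0.01, 0.02], [0, 0, 0]],
  [[0.4, 0.01, 0.02], [0, 0, 0]],
  [[0.4, 0.01, 0.02], [0, 0, 0]],
  [[0.4, 0.01, 0.02], [0, 0, 0]],
  [[0.4, 0.01, 0.02], [0, 0, 0]],
])

```text
time_s: 4.65
tcp_pos: [0.5333, 0.1241, 0.2425]
eef_rot: [-112.7, 89.6, -24.5]
contact_force: [0.1, 0.3, -0.2]
gripper_width: 0.0526
```

Request:
send_rows([
  [[0.05, 0, 0], [0, 0, 0]],
  [[0.11, 0, 0], [0, 0, 0]],
  [[0.16, 0, 0], [0, 0, 0]],
  [[0.16, 0, 0], [0, 0, 0]],
  [[0.16, 0, 0], [0, 0, 0]],
])

```text
time_s: 5.15
tcp_pos: [0.5334, 0.1239, 0.2182]
eef_rot: [-118.9, 89.6, -30.7]
contact_force: [-0.2, -0.2, 0.1]
gripper_width: 0.0528
```

Request:
send_rows([
  [[0, 0, 0], [0, 0, 0]],
  [[0, 0, 0], [0, 0, 0]],
  [[0, 0, 0], [0, 0, 0]],
  [[0, 0, 0], [0, 0, 0]],
  [[0, 0, 0], [0, 0, 0]],
], jaw=-1, force=15)

```text
time_s: 5.65
tcp_pos: [0.5327, 0.1239, 0.218]
eef_rot: [-124.8, 89.7, -36.6]
contact_force: [-7.2, 4.1, 3.5]
gripper_width: 0.0186
```

```bash
python3 - <<'E'
from h import *
s,t,_=cur();print(t,J(t),s["time_s"],s["gripper_width"],s["contact_force"])
k=[np.array(J(t)[:2])-[0,5]];print(forknob(k[0],(1.5,.6)))
E
```

```text
[0.53271319 0.12394427 0.21804154] [105.79555255 143.04153586   0.35934078] 5.65 0.01864756929256382 [-7.1993664   4.08554701  3.48587382]
[1.57685093 0.62072448]
```

```bash
python3 - <<'E'
from h import *
k0=np.array([105.8,136.])
print(forknob(k0,(1.5,.6)))
q0=forknob(k0,(1.5,.6));q1=forbar((13,30))
for f in np.linspace(0,1,11):
    q=q0+(q1-q0)*f; q[0]+=.15*np.sin(np.pi*f)*0
    k=knob(*q);print(q.round(2),k.round(1),(bar(*q)-SEAT).round(1),"sh",np.round([-(k-k0)[1]/150,(k-k0)[0]/150],3))
E
```

```text
[1.50834163 0.60588269]
[1.51 0.61] [105.8 136. ] [-15.7 112.9] sh [0. 0.]
[1.52 0.54] [113.  128.8] [-10.5 105.5] sh [0.048 0.048]
[1.54 0.48] [119.8 121.1] [-5.8 97.9] sh [0.099 0.093]
[1.56 0.42] [126.  113.1] [-1.6 90. ] sh [0.153 0.135]
[1.57 0.35] [131.8 104.6] [ 2.1 81.8] sh [0.209 0.173]
[1.59 0.29] [137.   95.9] [ 5.3 73.5] sh [0.267 0.208]
[1.6  0.23] [141.6  86.9] [ 8. 65.] sh [0.328 0.238]
[1.62 0.16] [145.6  77.6] [10.  56.4] sh [0.39  0.265]
[1.63 0.1 ] [149.   68.1] [11.6 47.6] sh [0.453 0.288]
[1.65 0.04] [151.9  58.4] [12.6 38.8] sh [0.517 0.307]
[ 1.66 -0.03] [154.1  48.5] [13. 30.] sh [0.583 0.322]
```

Request:
send_rows([
  [[0.048, 0.007, 0.048], [0, 0, 0]],
  [[0.099, 0.007, 0.093], [0, 0, 0]],
  [[0.153, 0.007, 0.135], [0, 0, 0]],
  [[0.209, 0.007, 0.173], [0, 0, 0]],
  [[0.209, 0.007, 0.173], [0, 0, 0]],
])

```text
time_s: 6.15
tcp_pos: [0.5325, 0.1506, 0.1851]
eef_rot: [-136.9, 89.7, -48.7]
contact_force: [-0.1, 1.2, 0.3]
gripper_width: 0.0187
```

```bash
python3 - <<'E'
from h import *
s,t,_=cur();print(t,J(t),s["time_s"],s["gripper_width"],s["contact_force"],s["moment"])
for n,(c,h,S,v,P,ok) in tops().items():
    X,Y,Z=P[...,0],P[...,1],P[...,2]
    box=ok&(X>.48)&(X<.58)&(Y>-.13)&(Y<.2)
    a=P[box&(S>150)&((h<8)|(h>172))&(Z>.08)];print("red",len(a),np.round(np.median(a,0),4))
    save(c,n+"2.png",(230,120,360,260) if n=="top" else (280,120,440,260),3)
a=[cv2.imread(f"pics/{n}2.png") for n in("top","scene")]
cv2.imwrite("pics/both2.png",cv2.hconcat([cv2.resize(x,(390,420)) for x in a]))
E
```

```text
[0.53248042 0.15062118 0.1850977 ] [132.45556021 110.09769743  -0.61819974] 6.15 0.018668252723531346 [-0.11644322  1.21038331  0.33100584] [ 0.11881815  0.13812414 -0.03259707]
red 79 [0.5217 0.1038 0.2475]
red 17 [0.5303 0.0166 0.1945]
```

View pics/both2.png

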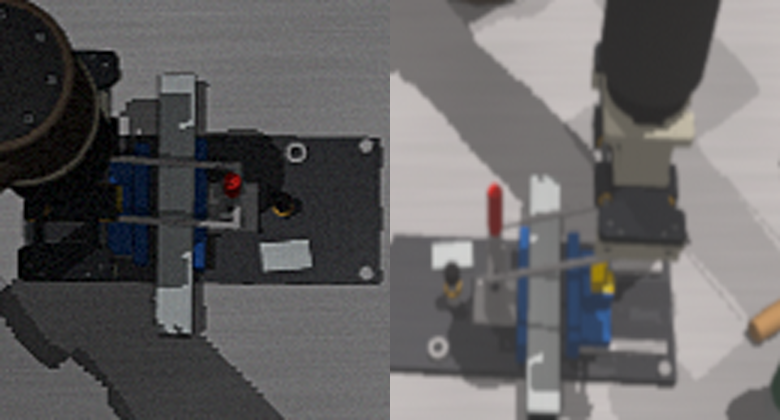

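The knob is held and the bail follows it, with the handle tip at th≈1.56 as predicted. Now on down to just above the lip.

Request:
send_rows([
  [[0.048, 0, 0.03], [0, 0, 0]],
  [[0.108, 0, 0.061], [0, 0, 0]],
  [[0.17, 0, 0.087], [0, 0, 0]],
  [[0.233, 0, 0.11], [0, 0, 0]],
  [[0.298, 0, 0.129], [0, 0, 0]],
])

```text
time_s: 6.75
tcp_pos: [0.5332, 0.1695, 0.1403]
eef_rot: [-137.9, 89.7, -49.7]
contact_force: [-1.1, -0.6, 0.5]
gripper_width: 0.0185
```

```bash
python3 - <<'E'
from h import *
s,t,_=cur();print(J(t),s["time_s"],s["gripper_width"],s["contact_force"])
k=J(t)[:2]-[0,7];q=forknob(k,(1.6,0));print("knob",k,q,bar(*q)-SEAT)
c=r.capture("scene");h,S,v=hsv(c)
P=tops()["scene"];Y,Z=P[4][...,1],P[4][...,2]
a=P[4][P[5]&(P[2]>150)&((P[1]<8)|(P[1]>172))&(Z>.12)&(abs(Y-.02)<.05)&(abs(P[4][...,0]-.53)<.03)];print("red",len(a),np.round(np.median(a,0),4))
b=(13,22);
for b in((11,24),(10,18),(9,12),(8,6),(8,-1),(4,-1),(1,-1),(0,-1)):
    q=forbar(b);k2=knob(*q);print(b,q.round(2),"sh",np.round([-(k2-k)[1]/150,(k2-k)[0]/150],3))
E
```

```text
[151.30434769  65.34379877  -0.42681174] 6.75 0.018522241635160634 [-1.14645213 -0.58267914  0.49144648]
knob [151.30434769  58.34379877] [1.62687703 0.03603626] [12.02353245 38.78552195]
red 23 [0.5304 0.0242 0.1945]
(11, 24) [ 1.6  -0.07] sh [0.11  0.013]
(10, 18) [ 1.58 -0.11] sh [0.155 0.013]
(9, 12) [ 1.57 -0.15] sh [0.201 0.014]
(8, 6) [ 1.57 -0.2 ] sh [0.247 0.015]
(8, -1) [ 1.64 -0.25] sh [0.301 0.023]
(4, -1) [ 1.46 -0.24] sh [ 0.3   -0.005]
(1, -1) [ 1.32 -0.23] sh [ 0.299 -0.026]
(0, -1) [ 1.27 -0.23] sh [ 0.298 -0.034]
```

Request:
send_rows([
  [[0.06, 0, 0.01], [0, 0, 0]],
  [[0.11, 0, 0.015], [0, 0, 0]],
  [[0.155, 0, 0.016], [0, 0, 0]],
  [[0.2, 0, 0.018], [0, 0, 0]],
  [[0.247, 0, 0.02], [0, 0, 0]],
])

```text
time_s: 7.4
tcp_pos: [0.5334, 0.1724, 0.1029]
eef_rot: [-142.2, 89.7, -53.9]
contact_force: [-1.5, 1.8, 0.5]
gripper_width: 0.0188
```

```bash
cat >> h.py <<'E'
def rep():
    s,t,_=cur();print("TCP",J(t).round(2),s["time_s"],round(s["gripper_width"],4),"F",s["contact_force"].round(1))
    k=J(t)[:2]-[0,7];q=forknob(k,(1.6,-.2));print("q",q.round(3),"bar-seat",(bar(*q)-SEAT).round(1))
    P=tops()["scene"];Y,Z=P[4][...,1],P[4][...,2]
    a=P[4][P[5]&(P[2]>150)&((P[1]<8)|(P[1]>172))&(Z>.08)&(abs(Y-.0)<.08)&(abs(P[4][...,0]-.53)<.03)];
    if len(a):
        m=np.array([J(p) for p in a]);print("red",len(a),np.median(m,0).round(1),np.percentile(m,[5,95],0).round(1).tolist())
    return k
E
python3 - <<'E'
from h import *
k=rep()
for b in((8.5,3),(8.5,0),(8,-1),(4,0),(0,0)):
    q=forbar(b);k2=knob(*q);print(b,q.round(2),"sh",np.round([-(k2-k)[1]/150,(k2-k)[0]/150],3))
E
```

```text
TCP [154.24  27.92  -0.27] 7.4 0.0188 F [-1.5  1.8  0.5]
q [ 1.602 -0.201] bar-seat [8.7 5.7]
red 22 [  6.  119.5   2.2] [[1.0, 114.2, -6.5], [10.8, 122.6, 6.1]]
(8.5, 3) [ 1.62 -0.22] sh [0.021 0.002]
(8.5, 0) [ 1.65 -0.24] sh [0.044 0.006]
(8, -1) [ 1.64 -0.25] sh [0.052 0.003]
(4, 0) [ 1.45 -0.24] sh [ 0.043 -0.026]
(0, 0) [ 1.26 -0.22] sh [ 0.041 -0.054]
```

Request:
send_rows([
  [[0.011, 0, 0.002], [0, 0, 0]],
  [[0.022, 0, 0.004], [0, 0, 0]],
  [[0.033, 0, 0.004], [0, 0, 0]],
  [[0.042, 0, 0.005], [0, 0, 0]],
  [[0.042, 0, 0.005], [0, 0, 0]],
])

```text
time_s: 8.0
tcp_pos: [0.5332, 0.1725, 0.0959]
eef_rot: [-157.2, 89.7, -69.0]
contact_force: [-1.0, -1.8, -1.1]
gripper_width: 0.0183
```

```bash
python3 - <<'E'
from h import *
k=rep()
for b in((4,0),(0,0)):
    q=forbar(b);k2=knob(*q);print(b,q.round(2),"sh",np.round([-(k2-k)[1]/150,(k2-k)[0]/150],3))
c=r.capture("scene");save(c,"s3.png",(310,150,410,250),5)
E
```

```text
TCP [154.37  20.93  -0.47] 8.0 0.0183 F [-1.  -1.8 -1.1]
q [ 1.62  -0.246] bar-seat [ 7.7 -0.3]
red 23 [  6.8 118.7   2.7] [[3.5, 94.1, -3.2], [11.1, 122.4, 6.5]]
(4, 0) [ 1.45 -0.24] sh [-0.004 -0.026]
(0, 0) [ 1.26 -0.22] sh [-0.006 -0.055]
```

View pics/s3.png

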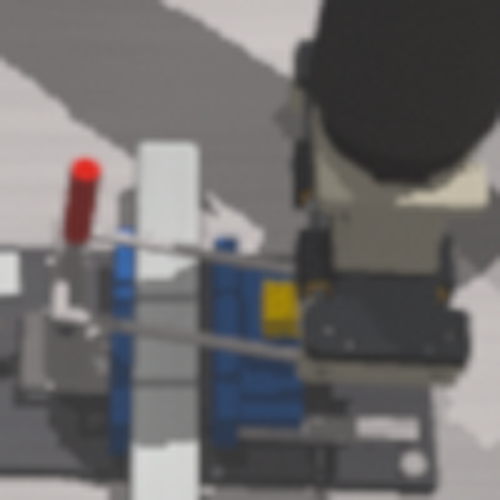

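The bail lies level behind the lip (keeper at 280,308, bar hidden by the gripper) and forces are about 1–2 N. Now I'll draw it in under the lip.

Request:
send_rows([
  [[-0.001, 0, -0.01], [0, 0, 0]],
  [[-0.002, 0, -0.02], [0, 0, 0]],
  [[-0.003, 0, -0.03], [0, 0, 0]],
  [[-0.004, 0, -0.038], [0, 0, 0]],
  [[-0.004, 0, -0.045], [0, 0, 0]],
])

```text
time_s: 8.65
tcp_pos: [0.5335, 0.1678, 0.0971]
eef_rot: [-118.4, 89.7, -30.1]
contact_force: [-3.7, 8.5, 0.2]
gripper_width: 0.0185
```

```bash
python3 -c "
from h import *
rep()"
```

```text
TCP [ 1.4969e+02  2.2140e+01 -8.0000e-02] 8.65 0.0185 F [-3.7  8.5  0.2]
q [ 1.42 -0.23] bar-seat [3.4 0.5]
red 40 [-11.2 116.1   4.9] [[-18.9, 79.5, -3.7], [-6.0, 121.2, 7.2]]
```

Request:
send_rows([
  [[0, 0, -0.007], [0, 0, 0]],
  [[0, 0, -0.014], [0, 0, 0]],
  [[0, 0, -0.021], [0, 0, 0]],
  [[0, 0, -0.021], [0, 0, 0]],
  [[0, 0, -0.021], [0, 0, 0]],
])

```text
time_s: 9.25
tcp_pos: [0.5335, 0.1661, 0.0974]
eef_rot: [-88.9, 89.7, -0.7]
contact_force: [-3.9, 6.8, -0.6]
gripper_width: 0.0185
```

```bash
python3 -c "
from h import *
rep()"
```

```text
TCP [ 1.4798e+02  2.2370e+01 -4.0000e-02] 9.25 0.0185 F [-3.9  6.8 -0.6]
q [ 1.344 -0.224] bar-seat [1.9 0.6]
red 43 [-16.4 114.    4.7] [[-26.2, 77.2, -5.0], [-11.2, 119.3, 6.8]]
```

Request:
send_rows([
  [[0, 0, -0.01], [0, 0, 0]],
  [[0, 0, -0.018], [0, 0, 0]],
  [[0, 0, -0.024], [0, 0, 0]],
  [[0, 0, -0.024], [0, 0, 0]],
  [[0, 0, -0.024], [0, 0, 0]],
])

```text
time_s: 9.85
tcp_pos: [0.5335, 0.1641, 0.0976]
eef_rot: [-65.7, 89.6, 22.6]
contact_force: [-4.9, 7.7, 0.0]
gripper_width: 0.0183
```

```bash
python3 -c "
from h import *
rep()
c=r.capture('top');save(c,'t4.png',(240,130,340,230),5)"
```

```text
TCP [1.460e+02 2.259e+01 1.000e-02] 9.85 0.0183 F [-4.9  7.7  0. ]
q [ 1.253 -0.216] bar-seat [0.1 0.7]
red 51 [-26.3 106.    4.2] [[-35.5, 72.7, -4.3], [-16.4, 116.4, 6.3]]
```

View pics/t4.png

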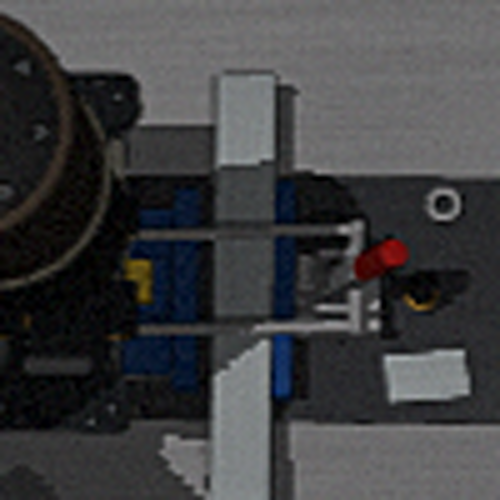

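The handle has followed to about 1.3 (red at 385,258) and the keeper shows at 138,282. A little more draw until the wall is felt.

Request:
send_rows([
  [[0, 0.004, -0.01], [0, 0, 0]],
  [[0, 0.004, -0.018], [0, 0, 0]],
  [[0, 0.004, -0.022], [0, 0, 0]],
  [[0, 0.004, -0.022], [0, 0, 0]],
  [[0, 0.004, -0.022], [0, 0, 0]],
])

```text
time_s: 10.5
tcp_pos: [0.5333, 0.1633, 0.098]
eef_rot: [-50.5, 89.4, 37.8]
contact_force: [-4.3, 10.1, -0.4]
gripper_width: 0.0185
```

```bash
python3 -c "
from h import *
rep()"
```

```text
TCP [ 1.4512e+02  2.3040e+01 -1.3000e-01] 10.5 0.0185 F [-4.3 10.1 -0.4]
q [ 1.21 -0.21] bar-seat [-0.7  1. ]
red 52 [-29.  104.1   3.8] [[-39.3, 71.9, -2.5], [-19.0, 116.7, 7.0]]
```

Request:
send_rows([
  [[0, 0, 0.01], [0, 0, 0]],
  [[0, 0, 0.015], [0, 0, 0]],
  [[0, 0, 0.015], [0, 0, 0]],
  [[0, 0, 0.015], [0, 0, 0]],
  [[0, 0, 0.015], [0, 0, 0]],
], jaw=0.2)

```text
time_s: 11.1
tcp_pos: [0.5335, 0.1653, 0.0981]
eef_rot: [-51.3, 89.4, 37.0]
contact_force: [0.4, -0.9, 0.0]
gripper_width: 0.0504
```

```bash
python3 -c "
from h import *
rep()"
```

```text
TCP [147.17  23.07   0.  ] 11.1 0.0504 F [ 0.4 -0.9  0. ]
q [ 1.306 -0.217] bar-seat [1.2 1.2]
red 52 [-28.9 102.4   4.3] [[-39.4, 72.5, -4.0], [-19.0, 115.8, 6.6]]
```

Request:
send_rows([
  [[-0.1, 0, 0], [0, 0, 0]],
  [[-0.3, 0, 0], [0, 0, 0]],
  [[-0.6, 0, 0], [0, 0, 0]],
  [[-0.9, 0, 0], [0, 0, 0]],
  [[-0.95, 0, 0], [0, 0, 0]],
])

```text
time_s: 11.7
tcp_pos: [0.5348, 0.1654, 0.2466]
eef_rot: [-56.6, 88.9, 31.7]
contact_force: [-0.4, 0.5, -0.1]
gripper_width: 0.0525
```

```bash
python3 -c "
from h import *
rep()
c=r.capture('scene');save(c,'s5.png',(290,150,400,250),5)
for n in('scene','top'):
  P=tops()[n];X,Y,Z=[P[4][...,i] for i in range(3)]
  a=P[4][P[5]&(P[3]<75)&(Z>.085)&(Z<.125)&(Y>.13)&(Y<.19)&(abs(X-.532)<.02)]
  if len(a): print(n,len(a),np.median([J(p) for p in a],0),a[:,2].max())
"
```

```text
TCP [147.26 171.62   1.26] 11.7 0.0525 F [-0.4  0.5 -0.1]
q [2.497 0.663] bar-seat [  2.7 113.9]
red 46 [-29.  106.5   4.2] [[-39.4, 78.1, -3.2], [-21.6, 116.1, 6.5]]
scene 38 [144.81969935  22.36308679   3.8042146 ] 0.10319703112009782
top 5 [147.55615289  20.67280332   3.86322624] 0.10078925628826263h.py:36: RuntimeWarning: The iteration is not making good progress, as measured by the 
 improvement from the last ten iterations.
  def forknob(k,g=(1.5,0.)): return fsolve(lambda q:knob(*q)-k,g)
```

View pics/s5.png

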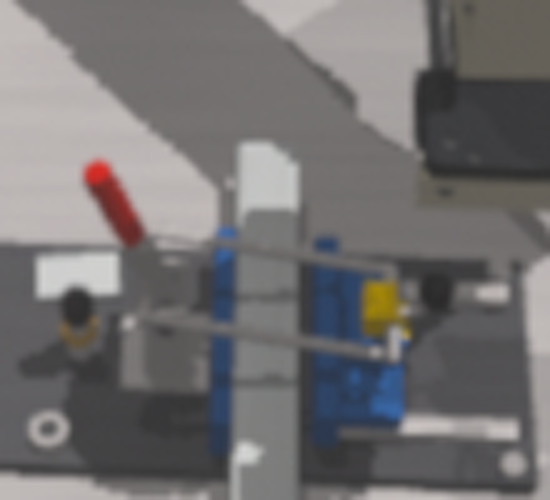

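The crossbar is under the yellow keeper (380,305) with only its end showing at 395,345, and the knob is free at 437,292. So it is hooked, and the handle stands at about 1.28. Next I close the fingers and bring the tilted tool behind the grip.

```bash
cat >> h.py <<'E'
def push(th,a,gap=0,Tu=85):
    u=np.array([-np.cos(th),np.sin(th)]);n=np.array([np.sin(th),np.cos(th)]);d=-np.array([np.sin(a),np.cos(a)])
    T=Tu*u+(8+9.5*np.sin(abs(th-a))+gap)*n
    return T-19*d
def gp(th,a,gap=0,Tu=85):
    p=push(th,a,gap,Tu);print("th",th,"tcp",p.round(1),end=" ");goto(W(*p),tool(a,-1))
E
python3 -c "
from h import *
gp(1.28,.35,60);gp(1.28,.7,15)"
```

```text
th 1.28 tcp [ 54.6 121. ] shift [ 0.283 -0.012 -0.61 ] turn [-0.005  0.451  0.006]
th 1.28 tcp [ 14.9 104.1] shift [ 0.395 -0.012 -0.875] turn [-0.006  0.897  0.005]
```

Request:
send_rows([
  [[0.0, 0, -0.15], [0, 0.18, 0]],
  [[0.0, 0, -0.35], [0, 0.36, 0]],
  [[0.1, 0, -0.55], [0, 0.54, 0]],
  [[0.2, 0, -0.6], [0, 0.72, 0]],
  [[0.25, 0, -0.65], [0, 0.9, 0]],
], jaw=-1)

```text
time_s: 12.55
tcp_pos: [0.5286, 0.0658, 0.1999]
eef_rot: [-179.6, 49.4, -91.4]
contact_force: [0.3, -0.3, -0.6]
gripper_width: 0.018
```

```bash
python3 -c "
from h import *
s,t,_=cur();print(J(t),s['time_s'],s['gripper_width'],s['joints'].round(1),s['contact_force'])
gp(1.28,.7,15)
"
```

```text
[ 47.60359702 124.87124135  -2.16542862] 12.55 0.018021982886656875 [ 45.4  20.9 -27.5  27.4 -75.3 -62.4] [ 0.29392332 -0.26894697 -0.58061747]
th 1.28 tcp [ 14.9 104.1] shift [ 0.247 -0.014 -0.075] turn [-0.006 -0.011  0.003]
```

Request:
send_rows([
  [[0.06, -0.014, -0.02], [0, 0, 0]],
  [[0.12, -0.014, -0.04], [0, 0, 0]],
  [[0.18, -0.014, -0.06], [0, 0, 0]],
  [[0.245, -0.014, -0.075], [0, -0.01, 0]],
  [[0.245, -0.014, -0.075], [0, -0.01, 0]],
])

```text
time_s: 13.05
tcp_pos: [0.5292, 0.0316, 0.1795]
eef_rot: [-179.5, 49.9, -91.5]
contact_force: [0.4, 0.5, 0.2]
gripper_width: 0.0005
```

```bash
python3 -c "
from h import *
s,t,_=cur();print(J(t),s['time_s'],s['gripper_width'],s['contact_force'])
for th in(1.28,1.2,1.1):gp(th,.7,0)
c=r.capture('scene');save(c,'s6.png',(290,130,400,240),5)
"
```

```text
[ 13.41741103 104.46656455  -0.57105247] 13.05 0.0005242203471378927 [0.39802904 0.52196647 0.19083525]
th 1.28 tcp [ 0.5 99.7] shift [ 0.079 -0.004 -0.046] turn [-0.009  0.001  0.001]
th 1.2 tcp [-6.9 98.3] shift [ 0.118 -0.004 -0.077] turn [-0.009  0.001  0.001]
th 1.1 tcp [-15.9  95.6] shift [ 0.171 -0.004 -0.111] turn [-0.009  0.001  0.001]
```

View pics/s6.png

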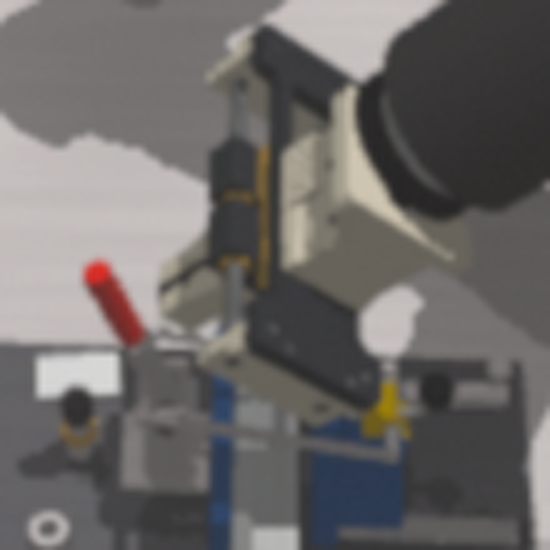

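```bash
python3 -c "
from h import *
s,t,Rc=cur();c=r.capture('scene')
for k in(.019,0,-.047,-.1):print(k,(proj(c,t+Rc.apply([k,0,0]))-[290,130])*5)
for y in(.0965,-.0965):print((proj(c,t+Rc.apply([-.047,y,0]))-[290,130])*5)
print((proj(c,W(-34,115))-[290,130])*5)
"
```

```text
0.019 [170.98899537 302.52778662]
0 [195.58500528 286.64063138]
-0.047 [259.22108173 245.53655681]
-0.1 [336.16368838 195.83747389]
[261.2413447   97.01891134]
[256.95412374 412.18974477]
[100.14247728 271.90366938]
```

The fingertips (171,302) sit just behind the red grip (tip at 98,270), as projected. Now I'll begin the swing.

Request:
send_rows([
  [[0.04, -0.004, -0.023], [0, 0, 0]],
  [[0.079, -0.004, -0.046], [0, 0, 0]],
  [[0.1, -0.004, -0.062], [0, 0, 0]],
  [[0.118, -0.004, -0.077], [0, 0, 0]],
  [[0.145, -0.004, -0.095], [0, 0, 0]],
])

```text
time_s: 13.65
tcp_pos: [0.53, 0.0083, 0.1725]
eef_rot: [-179.4, 50.0, -91.3]
contact_force: [-2.0, 6.0, 0.8]
gripper_width: 0.0001
```

```bash
python3 -c "
from h import *
s,t,_=cur();print(J(t),s['time_s'],s['contact_force'])
for th in(1.1,1.,.9,.8,.7):gp(th,.7,0)
"
```

```text
[-9.84485778 97.51462235  0.91050804] 13.65 [-2.02982204  6.02233645  0.84573335]
th 1.1 tcp [-15.9  95.6] shift [ 0.036  0.006 -0.023] turn [-0.008  0.002  0.004]
th 1.0 tcp [-24.6  91.9] shift [ 0.092  0.006 -0.051] turn [-0.008  0.002  0.004]
th 0.9 tcp [-32.9  87.3] shift [ 0.151  0.006 -0.074] turn [-0.008  0.002  0.004]
th 0.8 tcp [-40.6  81.7] shift [ 0.212  0.006 -0.089] turn [-0.008  0.002  0.004]
th 0.7 tcp [-47.6  75.4] shift [ 0.275  0.006 -0.098] turn [-0.008  0.002  0.004]
```

Request:
send_rows([
  [[0.036, 0.006, -0.023], [0, 0, 0]],
  [[0.064, 0.006, -0.037], [0, 0, 0]],
  [[0.092, 0.006, -0.051], [0, 0, 0]],
  [[0.12, 0.006, -0.063], [0, 0, 0]],
  [[0.12, 0.006, -0.063], [0, 0, 0]],
])

```text
time_s: 14.15
tcp_pos: [0.5292, -0.0097, 0.1645]
eef_rot: [-179.3, 50.1, -91.2]
contact_force: [-0.6, 3.2, -0.5]
gripper_width: 0.0006
```

```bash
python3 -c "
from h import *
s,t,_=cur();print(J(t),s['time_s'],s['contact_force'])
for th in(.9,.8,.7):gp(th,.7,0)
for n in('scene','top'):
  c=r.capture(n);save(c,n+'7.png',(290,130,400,240) if n=='scene' else (240,120,350,230),3.6)
cv2.imwrite('pics/b7.png',cv2.hconcat([cv2.imread('pics/scene7.png'),cv2.imread('pics/top7.png')]))
"
```

```text
[-27.92138543  89.4867007    0.53312633] 14.15 [-0.56676815  3.18936244 -0.48850732]
th 0.9 tcp [-32.9  87.3] shift [ 0.032  0.004 -0.016] turn [-0.008  0.005  0.006]
th 0.8 tcp [-40.6  81.7] shift [ 0.094  0.004 -0.032] turn [-0.008  0.005  0.006]
th 0.7 tcp [-47.6  75.4] shift [ 0.156  0.004 -0.041] turn [-0.008  0.005  0.006]
```

View pics/b7.png

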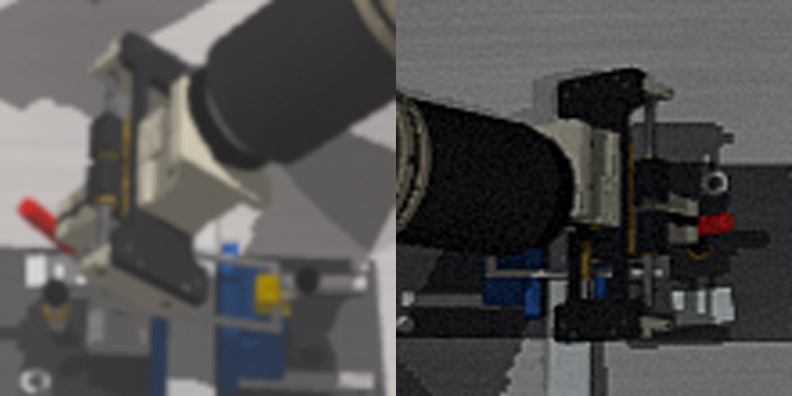

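```bash
python3 -c "
from h import *
for n in('scene','top'):
  P=tops()[n];c=P[0];X,Y,Z=[P[4][...,i] for i in range(3)]
  k=P[5]&(P[3]<75)&(Z>.085)&(Z<.125)&(Y>.12)&(Y<.19)&(abs(X-.532)<.02)
  a=P[4][k]
  if len(a): print(n,len(a),np.median([J(p) for p in a],0),a[:,2].max())
  ye=P[5]&(P[2]>150)&(P[1]>20)&(P[1]<35)&(Z>.05)&(Y>.1)&(Y<.18)&(abs(X-.53)<.03)
  b=np.array([J(p) for p in P[4][ye]])
  if len(b): print('yel',len(b),np.percentile(b,[5,50,95],0).round(1).tolist())
  if n=='scene': print((proj(c,W(*knob(.95,-.187)))-[290,130])*3.6,(proj(c,W(115.3+4,-9))-[290,130])*3.6); save(c,'s8.png',(340,185,390,230),12)
"
```

```text
scene 40 [139.26373168  22.2434743    3.3359507 ] 0.10240871624917236
yel 52 [[105.1, -9.4, -10.3], [111.7, 3.2, 1.0], [119.8, 6.9, 11.5]]
[305.78659006 281.6021344 ] [274.52437967 297.92440296]
yel 6 [[101.5, 311.1, -26.4], [123.6, 331.4, 7.2], [158.7, 386.8, 20.4]]
```

View pics/s8.png

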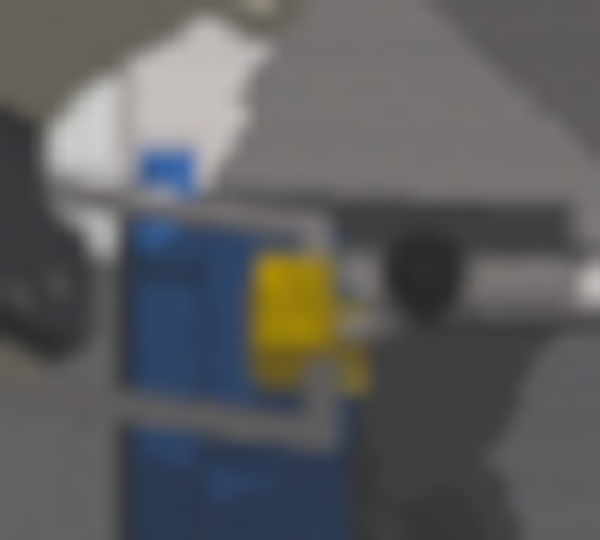

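The crossbar is still under the yellow lip (its end emerges at 320,390). The knob has moved 5.5 mm to -y, so the jaw is being drawn. I'll continue the swing.

Request:
send_rows([
  [[0.032, 0.004, -0.016], [0, 0, 0]],
  [[0.063, 0.004, -0.024], [0, 0, 0]],
  [[0.094, 0.004, -0.032], [0, 0, 0]],
  [[0.125, 0.004, -0.037], [0, 0, 0]],
  [[0.156, 0.004, -0.041], [0, 0, 0]],
])

```text
time_s: 14.95
tcp_pos: [0.5286, -0.029, 0.1509]
eef_rot: [-179.2, 50.1, -91.1]
contact_force: [-0.3, 7.8, 1.0]
gripper_width: 0.0003
```

```bash
python3 -c "
from h import *
s,t,_=cur();print(J(t),s['time_s'],s['contact_force'])
for th in(.7,.6,.5,.4,.3):gp(th,th,0,86)
"
```

```text
[-47.18733335  75.88917129   0.54614799] 14.95 [-0.30932044  7.84501773  1.02577971]
th 0.7 tcp [-48.4  76.1] shift [ 0.004  0.004 -0.007] turn [-0.008  0.005  0.008]
th 0.6 tcp [-55.7  70.8] shift [ 0.062  0.004 -0.022] turn [-0.008 -0.123  0.008]
th 0.5 tcp [-62.5  64.9] shift [ 0.122  0.004 -0.032] turn [-0.008 -0.25   0.008]
th 0.4 tcp [-68.7  58.4] shift [ 0.182  0.004 -0.035] turn [-0.007 -0.377  0.009]
th 0.3 tcp [-74.2  51.2] shift [ 0.242  0.005 -0.033] turn [-0.007 -0.505  0.009]
```

Request:
send_rows([
  [[0.033, 0.004, -0.015], [0, -0.06, 0]],
  [[0.062, 0.004, -0.022], [0, -0.12, 0]],
  [[0.092, 0.004, -0.028], [0, -0.185, 0]],
  [[0.122, 0.004, -0.032], [0, -0.25, 0]],
  [[0.152, 0.004, -0.034], [0, -0.315, 0]],
])

```text
time_s: 15.45
tcp_pos: [0.5281, -0.0473, 0.137]
eef_rot: [-178.7, 64.4, -90.4]
contact_force: [-0.3, 4.6, 1.2]
gripper_width: 0.0005
```

```bash
python3 -c "
from h import *
s,t,_=cur();print(J(t),s['time_s'],s['contact_force'])
for th in(.45,.4,.3,.25,.2,.15):gp(th,th,0,88)
"
```

```text
[-65.48532749  62.00110593   0.5269814 ] 15.45 [-0.26403787  4.56083301  1.23659733]
th 0.45 tcp [-67.5  62.6] shift [ 0.002  0.003 -0.014] turn [-0.006  0.005  0.011]
th 0.4 tcp [-70.5  59.1] shift [ 0.032  0.004 -0.022] turn [-0.006 -0.059  0.011]
th 0.3 tcp [-76.1  51.8] shift [ 0.092  0.004 -0.034] turn [-0.005 -0.186  0.012]
th 0.25 tcp [-78.6  47.9] shift [ 0.122  0.004 -0.038] turn [-0.005 -0.25   0.012]
th 0.2 tcp [-80.9  43.9] shift [ 0.153  0.005 -0.041] turn [-0.005 -0.314  0.012]
th 0.15 tcp [-83.   39.8] shift [ 0.184  0.005 -0.041] turn [-0.004 -0.377  0.012]
```

Request:
send_rows([
  [[0.032, 0.004, -0.018], [0, -0.06, 0]],
  [[0.062, 0.004, -0.026], [0, -0.12, 0]],
  [[0.092, 0.004, -0.032], [0, -0.185, 0]],
  [[0.122, 0.004, -0.036], [0, -0.25, 0]],
  [[0.14, 0.004, -0.038], [0, -0.29, 0]],
])

```text
time_s: 15.95
tcp_pos: [0.5267, -0.0623, 0.1206]
eef_rot: [-177.4, 77.5, -89.2]
contact_force: [0.6, -0.1, -0.1]
gripper_width: 0.0001
```

```bash
python3 -c "
from h import *
s,t,_=cur();print(J(t),s['time_s'],s['contact_force'],s['joints'].round(1))
gp(.2,.1,10,90);gp(.1,.1,0,90)
P=tops()['scene'];Y,Z=P[4][...,1],P[4][...,2]
a=P[4][P[5]&(P[2]>150)&((P[1]<8)|(P[1]>172))&(Z>.04)&(Z<.16)&(Y<0)&(Y>-.13)&(abs(P[4][...,0]-.53)<.03)];m=np.array([J(p) for p in a])
print(len(a),np.percentile(m,[5,50,95],0).round(1))
"
```

```text
[-80.50992068  45.58674271  -0.41179119] 15.95 [ 0.60984451 -0.06501843 -0.05516024] [ 22.2  14.  -34.4  15.8 -47.4 -35.3]
th 0.2 tcp [-82.5  55.4] shift [-0.061 -0.003 -0.027] turn [-0.004 -0.149  0.012]
th 0.1 tcp [-86.9  35.9] shift [ 0.073 -0.002 -0.027] turn [-0.004 -0.149  0.012]Traceback (most recent call last):
  File "<string>", line 7, in <module>
    print(len(a),np.percentile(m,[5,50,95],0).round(1))
                 ~~~~~~~~~~~~~^^^^^^^^^^^^^^^
    return _quantile_unchecked(
        a, q, axis, out, overwrite_input, method, keepdims, weights)
    return _ureduce(a,
                    func=_quantile_ureduce_func,
    ...<5 lines>...
                    overwrite_input=overwrite_input,
                    method=method)
    r = func(a, **kwargs)
    result = _quantile(arr,
                       quantiles=q,
    ...<2 lines>...
                       out=out,
                       weights=wgt)
    slices_having_nans = np.isnan(arr[-1, ...])
                                  ~~~^^^^^^^^^
IndexError: index -1 is out of bounds for axis 0 with size 0
```

```bash
python3 -c "
from h import *
for th in (.2,.15,.1,.05):gp(th,.05,2,90)
"
```

```text
th 0.2 tcp [-85.  48.] shift [-0.01  -0.004 -0.03 ] turn [-0.005 -0.215  0.011]
th 0.15 tcp [-86.4  43.3] shift [ 0.023 -0.004 -0.032] turn [-0.005 -0.215  0.011]
th 0.1 tcp [-87.6  38.4] shift [ 0.056 -0.004 -0.033] turn [-0.005 -0.215  0.011]
th 0.05 tcp [-88.4  33.5] shift [ 0.09  -0.003 -0.031] turn [-0.005 -0.215  0.011]
```

Request:
send_rows([
  [[-0.01, -0.004, -0.02], [0, -0.1, 0.01]],
  [[-0.01, -0.004, -0.03], [0, -0.215, 0.01]],
  [[0.01, -0.004, -0.031], [0, -0.215, 0.01]],
  [[0.023, -0.004, -0.032], [0, -0.215, 0.01]],
  [[0.023, -0.004, -0.032], [0, -0.215, 0.01]],
])

```text
time_s: 16.55
tcp_pos: [0.5261, -0.0684, 0.1175]
eef_rot: [179.3, 87.0, -92.6]
contact_force: [-0.0, 0.4, 0.4]
gripper_width: 0.0005
```

```bash
python3 -c "
from h import *
s,t,_=cur();print(J(t),s['time_s'],s['contact_force'])
for th in (.1,.05):gp(th,.05,0,90)
"
```

```text
[-86.685029    42.48606851  -0.86878825] 16.55 [-0.03960311  0.37900263  0.39858581]
th 0.1 tcp [-87.8  36.4] shift [ 0.041 -0.006 -0.005] turn [-0.005 -0.003 -0.001]
th 0.05 tcp [-88.5  31.5] shift [ 0.074 -0.006 -0.008] turn [-0.005 -0.003 -0.001]
```

Request:
send_rows([
  [[0.006, -0.004, -0.001], [0, 0, 0]],
  [[0.012, -0.004, -0.002], [0, 0, 0]],
  [[0.018, -0.004, -0.003], [0, 0, 0]],
  [[0.024, -0.004, -0.004], [0, 0, 0]],
  [[0.024, -0.004, -0.004], [0, 0, 0]],
])

```text
time_s: 17.05
tcp_pos: [0.5266, -0.0692, 0.1138]
eef_rot: [179.0, 87.0, -92.8]
contact_force: [-0.1, -0.1, -0.2]
gripper_width: 0.0007
```

Request:
send_rows([
  [[0.004, 0, 0], [0, 0, 0]],
  [[0.008, 0, 0], [0, 0, 0]],
  [[0.012, 0, 0], [0, 0, 0]],
  [[0.012, 0, 0], [0, 0, 0]],
  [[0.012, 0, 0], [0, 0, 0]],
])

```text
time_s: 17.55
tcp_pos: [0.5266, -0.0693, 0.112]
eef_rot: [179.0, 87.0, -92.8]
contact_force: [0.2, -0.7, -0.4]
gripper_width: 0.0004
```

Request:
send_rows([
  [[0.004, 0, 0], [0, 0, 0]],
  [[0.008, 0, 0], [0, 0, 0]],
  [[0.012, 0, 0], [0, 0, 0]],
  [[0.012, 0, 0], [0, 0, 0]],
  [[0.012, 0, 0], [0, 0, 0]],
])

```text
time_s: 18.05
tcp_pos: [0.5266, -0.0694, 0.1101]
eef_rot: [178.9, 87.0, -92.9]
contact_force: [-0.3, 0.1, -0.3]
gripper_width: 0.0005
```

Request:
send_rows([
  [[0.004, 0, 0], [0, 0, 0]],
  [[0.008, 0, 0], [0, 0, 0]],
  [[0.012, 0, 0], [0, 0, 0]],
  [[0.012, 0, 0], [0, 0, 0]],
  [[0.012, 0, 0], [0, 0, 0]],
])

```text
time_s: 18.55
tcp_pos: [0.5265, -0.0695, 0.1083]
eef_rot: [178.8, 87.0, -93.0]
contact_force: [0.4, -0.2, 0.1]
gripper_width: 0.0008
```

```bash
python3 -c "
from h import *
s,t,_=cur();print(J(t),s['time_s'],s['contact_force'])
for n in('scene','top'):
  c=r.capture(n);save(c,n+'9.png',(270,150,370,250) if n=='scene' else (250,130,350,230),4)
cv2.imwrite('pics/b9.png',cv2.hconcat([cv2.imread('pics/scene9.png'),cv2.imread('pics/top9.png')]))
"
```

```text
[-87.75124783  33.33148657  -0.41957644] 18.55 [ 0.35046375 -0.20618709  0.05371697]
```

View pics/b9.png

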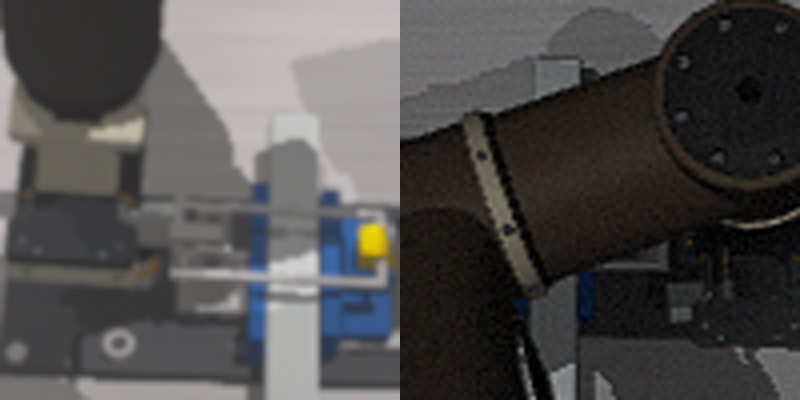

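The bail is level under the keeper (372,240) and the handle is down, hidden under the gripper at 85,230. I'll keep feeling down for the buffer.

Request:
send_rows([
  [[0.004, 0, 0], [0, 0, 0]],
  [[0.008, 0, 0], [0, 0, 0]],
  [[0.01, 0, 0], [0, 0, 0]],
  [[0.01, 0, 0], [0, 0, 0]],
  [[0.01, 0, 0], [0, 0, 0]],
])

```text
time_s: 19.15
tcp_pos: [0.5266, -0.0696, 0.1068]
eef_rot: [178.9, 87.0, -93.0]
contact_force: [-0.3, 0.2, 0.4]
gripper_width: 0.0004
```

Request:
send_rows([
  [[0.004, 0, 0], [0, 0, 0]],
  [[0.008, 0, 0], [0, 0, 0]],
  [[0.01, 0, 0], [0, 0, 0]],
  [[0.01, 0, 0], [0, 0, 0]],
  [[0.01, 0, 0], [0, 0, 0]],
])

```text
time_s: 19.65
tcp_pos: [0.5266, -0.0697, 0.1054]
eef_rot: [178.9, 87.0, -92.9]
contact_force: [-0.2, -0.3, 0.2]
gripper_width: 0.0005
```

Request:
send_rows([
  [[0.004, 0, 0], [0, 0, 0]],
  [[0.008, 0, 0], [0, 0, 0]],
  [[0.01, 0, 0], [0, 0, 0]],
  [[0.01, 0, 0], [0, 0, 0]],
  [[0.01, 0, 0], [0, 0, 0]],
])

```text
time_s: 20.15
tcp_pos: [0.5267, -0.0697, 0.1041]
eef_rot: [179.3, 87.0, -92.6]
contact_force: [-0.9, 0.8, 4.4]
gripper_width: 0.0003
```

Request:
send_rows([
  [[0.004, 0, 0], [0, 0, 0]],
  [[0.008, 0, 0], [0, 0, 0]],
  [[0.01, 0, 0], [0, 0, 0]],
  [[0.01, 0, 0], [0, 0, 0]],
  [[0.01, 0, 0], [0, 0, 0]],
])

```text
time_s: 20.65
tcp_pos: [0.5267, -0.0698, 0.1032]
eef_rot: [179.6, 87.0, -92.2]
contact_force: [-3.3, 0.6, 9.0]
gripper_width: 0.0003
```

Request:
send_rows([
  [[0.005, 0.002, 0], [0, 0, 0]],
  [[0.008, 0.003, 0], [0, 0, 0]],
  [[0.011, 0.003, 0], [0, 0, 0]],
  [[0.011, 0.003, 0], [0, 0, 0]],
  [[0.011, 0.003, 0], [0, 0, 0]],
])

```text
time_s: 21.15
tcp_pos: [0.5267, -0.0699, 0.1027]
eef_rot: [-179.1, 87.0, -90.9]
contact_force: [-3.7, 1.9, 13.6]
gripper_width: 0.0007
```

```bash
python3 -c "
from h import *
for i in range(3):
  s,t,_=cur();print(J(t),s['time_s'],s['contact_force']);r.capture('top')
"
```

```text
[-88.13197786  27.67523635  -0.23768327] 21.15 [-3.65001493  1.8952153  13.6471763 ]
[-88.11575228  27.71794063  -0.2234229 ] 21.2 [-4.96165257  1.69198975 13.89841073]
[-88.1174788   27.71929796  -0.2392494 ] 21.25 [-4.61952109  0.37480139 13.17917106]
```

Request:
send_rows([
  [[0.0075, 0.003, 0], [0, 0, 0]],
  [[0.0075, 0.003, 0], [0, 0, 0]],
  [[0.0075, 0.003, 0], [0, 0, 0]],
  [[0.0075, 0.003, 0], [0, 0, 0]],
  [[0.0075, 0.003, 0], [0, 0, 0]],
])

```text
time_s: 21.8
tcp_pos: [0.5267, -0.0699, 0.1027]
eef_rot: [-177.7, 87.0, -89.5]
contact_force: [-4.3, 1.9, 12.9]
gripper_width: 0.0003
```

Request:
send_rows([
  [[0.0075, 0.003, 0], [0, 0, 0]],
  [[0.0075, 0.003, 0], [0, 0, 0]],
  [[0.0075, 0.003, 0], [0, 0, 0]],
  [[0.0075, 0.003, 0], [0, 0, 0]],
  [[0.0075, 0.003, 0], [0, 0, 0]],
])

```text
time_s: 22.3
tcp_pos: [0.5266, -0.0699, 0.1027]
eef_rot: [-176.5, 87.0, -88.2]
contact_force: [-4.3, 0.7, 12.9]
gripper_width: 0.0008
```

Request:
send_rows([
  [[-0.01, 0, 0], [0, 0, 0]],
  [[-0.03, 0, 0], [0, 0, 0]],
  [[-0.1, 0, 0], [0, 0, 0]],
  [[-0.3, 0, 0], [0, 0, 0]],
  [[-0.6, 0, 0], [0, 0, 0]],
])

```text
time_s: 22.8
tcp_pos: [0.5249, -0.0654, 0.1918]
eef_rot: [178.0, 86.9, -93.8]
contact_force: [1.3, -0.2, -0.3]
gripper_width: 0.0006
```

Request:
send_rows([
  [[-0.3, 0, -0.2], [0, 0, 0]],
  [[-0.6, 0, -0.5], [0, 0, 0]],
  [[-0.8, 0, -0.9], [0, 0, 0]],
  [[-0.8, 0, -0.9], [0, 0, 0]],
  [[-0.8, 0, -0.9], [0, 0, 0]],
])

```text
time_s: 23.3
tcp_pos: [0.5218, -0.1966, 0.3225]
eef_rot: [-176.9, 86.9, -88.8]
contact_force: [-0.3, -0.4, -0.6]
gripper_width: 0.0004
```

```bash
python3 -c "
from h import *
s,t,_=cur();print(t,s['time_s'],s['contact_force'])
T=tops()
for n in T:
  P=T[n];X,Y,Z=[P[4][...,i] for i in range(3)]
  m=P[5]&(P[2]>150)&((P[1]<8)|(P[1]>172))&(Z>.03)&(Z<.16)&(Y<0)&(Y>-.13)&(abs(X-.53)<.03);a=np.array([J(p) for p in P[4][m]])
  if len(a): print(n,'red',len(a),np.percentile(a,[5,50,95],0).round(1).tolist())
  k=P[5]&(P[3]<75)&(Z>.085)&(Z<.125)&(Y>.12)&(Y<.19)&(abs(X-.532)<.02);a=P[4][k]
  if len(a): print(n,'knob',len(a),np.median([J(p) for p in a],0).round(1))
  save(P[0],n+'10.png',(280,150,400,270) if n=='scene' else (240,120,350,230),3.3 if n=='scene' else 3.6)
cv2.imwrite('pics/b10.png',cv2.hconcat([cv2.imread('pics/scene10.png'),cv2.imread('pics/top10.png')]))
print('hooked th=.02:',knob(.02,-np.arcsin((9+pin(.02)[1])/140)))
"
```

```text
[ 0.52180893 -0.19658034  0.32246761] 23.3 [-0.34828875 -0.43265121 -0.55917538]
top red 71 [[-117.6, 2.9, -7.6], [-101.5, 7.6, -0.7], [-82.8, 12.5, 5.9]]
top knob 39 [130.6  25.6  -1.5]
scene red 76 [[-113.6, 5.6, -5.5], [-90.8, 8.9, 0.9], [-65.2, 12.4, 5.5]]
scene knob 34 [131.   26.2   2.4]
hooked th=.02: [132.22728053  18.46831715]
```

View pics/b10.png

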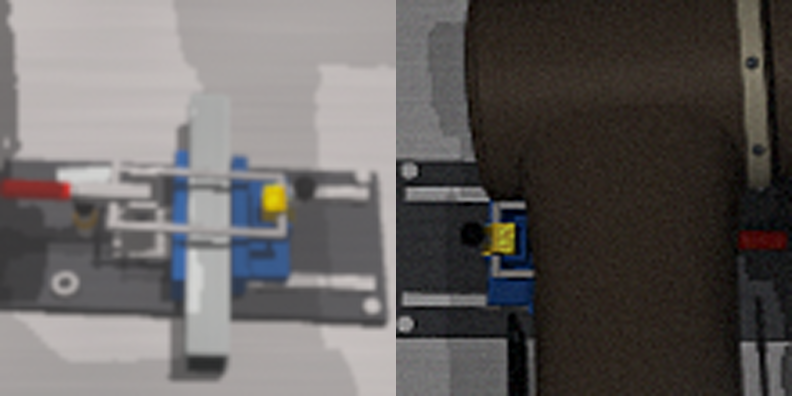

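```bash
python3 -c "
from h import *
print(r.close_job(), r.get_state()['time_s'])"
```

```text
the job is handed in; nothing more can be done
the job is handed in; nothing more can be done
```

The pull latch is closed and the job is handed in at about 23.4 s, with the arm clear and touching nothing.

**What I did:** I held the bail by its knob and lowered the crossbar behind the keeper. I then drew it in under the lip, with at most about 10 N on the knob, and let go. With closed fingertips I pushed the handle over centre and down until I felt the buffer at about 0.02 rad. I pressed at about 13 N (vertical readings 12.9 to 13.9 N) for over a second, then lifted off.

**Last checks:**
- **Handle:** it lies down on the buffer, with the red grip about level.
- **Bail:** the crossbar shows under the yellow lip. The knob was measured at y 131 mm against 132 mm expected for a latched jaw, so the jaw should have travelled about 9 mm.
- **Loose things:** the nut looked untouched in the last picture, and the offcut was only partly in view. I never went near the things on the table and did not re-measure them.

**Not clean:**
- A sideways force of about 4 N acted on the tool during the press, so the total was about 14 N by the readings.
- The handle fell away from the fingers just past centre and reached the buffer on its own before I pressed it.
- The handle angle estimated from the images and from the tool position differed by up to 0.1 rad while I was drawing the bar in.

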